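Close the toffee tin's inner lid and hold its cap

TASK

Pick up the toffee tin's two nested lids together by the wooden grip on the cap, set them on the open tin and press down until the inner lid snaps fully home in the mouth. Then lift the cap off alone, leaving the inner lid sealed on the tin, and finish still holding the cap level, at least 10 cm above the tin's rim, so that I can lay the scoop on the inner lid. Don't push the tin about or disturb the other things on the table.

Things in the scene. Friction and masses are not known exactly. Their poses are not given: they have to be found in the camera images.
- tin: Open round steel tin, loose, about 0.9 kg with the toffee in it, standing on a 3 mm bamboo mat. 100 mm outside diameter, 105 mm high; the rim is curled over a 4 mm round bead, mouth 92 mm clear. Origin: centre of its underside, z up along the tin.
- tin_rim (a point): Centre of the tin's mouth at the very top of the rim, 105 mm above the tin's underside. The inner lid is home when the underside of its flange lies here.
- cap: Outer lid: loose steel slip-over cap, 0.18 kg, standing mouth down on the mat with the inner lid clipped inside. Skirt 116 mm outside, 111 mm inside diameter, 28 mm high; above a step the crown is 94 mm wide, its flat top at 52 mm. Origin: centre of the skirt's underside, z up. With both lids home on the tin this is 22 mm below the rim, the skirt round the rim with 5 mm of play.
- cap_grip (a point): Centre of the dark wooden grip bar on the cap: 64 mm long (along the cap's x), 16 mm thick (along the cap's y), 24 mm high, from 56 to 80 mm above the skirt's underside; this point is at 68 mm.
- inner_lid: Inner lid, loose aluminium, 0.08 kg: flange 99 mm across, 3 mm thick; below it a 20 mm deep plug, 90 mm across, tapering to 76 mm at its foot, with a springy seal 6 mm under the flange. Origin: centre of the flange's underside, z up. It starts in the cap, 22 mm above the skirt's underside. The seal meets the rim 7 mm before home; a 6 to 10 N press snaps it in; it then resists a pull of 7 N.
- inner_knob (a point): Centre of the inner lid's 18 mm ball knob, 17 mm above the flange's underside. At the start it sits in a spring collar under the cap's top: the collar carries the inner lid when the cap is lifted and lets go at a straight pull of about 3 N. When the cap is pressed down, the step inside it bears on the flange's edge and keeps the inner lid level.
- scoop: Small steel measuring scoop, loose, 33 mm bowl 14 mm high with a 55 mm flat handle, at the far side of the mat. Origin under the bowl. Bystander.
- heart_cutter: Steel heart-shaped biscuit cutter, loose, about 60 mm across, 28 mm high, at the far side of the mat. Bystander.
- round_cutter: Steel round biscuit cutter, loose, 52 mm diameter, 28 mm high, at the far side of the mat. Bystander.
- pan: Small frying pan, loose, 145 mm across, 36 mm high (handle to 40 mm), right of the mat, its black handle 125 mm long pointing away from the robot. Origin under the pan's centre. Bystander.

How it is judged:
By the outcome, as a careful person would: the job done as asked, in the order asked, and still so for the second after the job is handed in, while the arm keeps its last pose, push and grip.
It also fails if it takes over 54 s, if anything falls off the work surface, if the arm or the gripper's body presses on something with over 40 N, if the wrist force passes 120 N, or if a joint passes its speed limit or range.

ROBOT

A 7-joint arm with a two-finger parallel gripper is mounted at the origin on the work surface. World frame = base frame: x ahead of the robot, y to its left, z up, the work surface at z = 0. Lengths are in m, angles in rad, forces in N, time in s.
With the tool pointing down it reaches from about 0.425 to 0.925 m from the base axis. Payload 6.8 kg.
Tool frame: the origin (TCP) lies on the centre line of the jaws, within the pads' length; the fingertips stand 11 mm ahead of it and the grasp point (between the pads) lies 8 mm behind it (robot.tip_reach is the distance from the TCP to the fingertips, in m); z points along the fingers, y is the direction in which the jaws open and shut (so a half turn about z gives the same grasp; the last joint's range is limited). The gripper opens to 85 mm and grips with 20 to 120 N. Pads are 22 mm wide; open, the fingers measure 114 mm over their backs; the gripper's body (76 mm by 85 mm) begins 54 mm behind the grasp point. The pads swing forward as they close: fully open they stand 13 mm farther back than shut.
Start: joints at [1.134, 0.477, 0.022, 1.555, -0.011, 1.109, -0.083], TCP at [0.218, -0.639, 0.242] pointing down, gripper open.
Joint ranges: [-2.96, 2.96], [-0.34, 2.1], [-1.41, 1.46], [0.24, 2.44], [-1.37, 4.51], [0.17, 1.92], [-2.96, 2.96]. Speed limits (rad/s): [2.39, 2.39, 3.14, 3.14, 3.14, 3.14, 3.14].

INTERFACE

Orientations are given as [roll, pitch, yaw] about the fixed x, y, z axes, in that order (R = Rz(yaw) Ry(pitch) Rx(roll)).
In Python, from station import robot gives the robot as it stands.
- The arm moves only by the shell command python3 -m jog 'ROWS' [OPENING] [FORCE]. ROWS is JSON, a list of rows, each an object with "dp": the shift along the tool's x, y, z in mm, a list of three; "roll": the turn about the tool's z in degrees. In form: [{"dp": [x, y, z], "roll": roll}, ...]. A call has 1 to 20 rows; each row shifts and turns the commanded pose from where the row before left it, along the tool's axes as they then stand; what a row does not reach is not made up. A row lasts 1/10 s, in which the tool goes at most 50 mm and 8.59 degrees, less where a joint would pass 70% of its speed; a pose out of reach is approached as far as the arm can. A call is refused whole if a number of a shift passes 50 or a number of a turn 8.59, either way. A call with a gripper value outside its range is refused whole. OPENING is the finger opening in mm, from 0 to 85.4, set as the call begins (- or left out, the last holds). The fingers move at their own pace and stop on an object; FORCE is the grip in N (left out, the last holds). Time passes only in rows, so rows that do not move let the fingers close. It gives the time, the measured TCP pose, the force and the opening at its end, in the units of the state.
- robot.observe(): the state, without advancing time (a new reading comes with each control period).
- robot.camera(name): name is "side" or "top"; returns a dict with "image" (384x512x3 uint8, red, green, blue), "fovy" (degrees; the focal length in pixels is half the picture's height over the tangent of half this angle, whatever the lens; pixels are square), "cx", "cy" (the principal point, pixels), "eye" and "rotation" of the camera in the world. Camera axes: x right, y down, z forward; pixel columns grow to the right and rows downward; lengths in m; the calibration is good to about 2 mm. A picture is of the moment at which its call begins. There is no depth.
- robot.finish_job(): hands the job in, once; it reports no verdict.
Trained networks look in the newest picture that a camera, given by its name, has taken for a name from the list of things; names that differ only in an ending like _2 or _b are one class to them, and where a whole thing is asked for, a point or a joint stands for the part that bears it (a point fixed in the world has none). Each returns a list of dicts, best first, with "confidence" (0 to 1); they miss things now and then, are a little off and sometimes report something else, mostly with a low value. They report only what shows in the picture. A call takes as long as a camera call.
- robot.masks_of(camera, name): "region" (384x512 bool, what is visible of it) and "xy" ([column, row] in pixels, amid what is visible of it).
- robot.mark_of(camera, name): "xy" ([column, row] in pixels: a listed point, or the origin of a listed thing).
The state is a dict: "time": time; "joint_positions": joint angles; "dq": joint speeds; "joint_efforts": joint torques, N m; "ee_pos": TCP position; "eef_rot": TCP orientation; "force": force on the tool from outside, world axes, zero at the start; "ft_torque": the same for the moment, N m; "grip_width": opening from 0.0 (shut) to 1.0 (fully open).
Only numpy, scipy, OpenCV 4.12 (cv2) and the standard library are available. Lean on these libraries where they do the work, as an engineer would, in place of code of your own. Each camera call takes 0.05 s, during which the arm holds its last target. There are 200 camera calls.

## Working session

There is one attempt and no reset: what is moved stays moved. The work goes in short steps, Python scripts to look and compute and a shell command to move; the robot and the scene stay as the last step left them, time stands still between calls to the robot, and variables do not carry over. Pictures are saved under pics/ and viewed, about 8 in all and at most 12, crops included, and the job is handed in when it is done.

```bash
mkdir -p pics; ls
cat > h.py <<'E'
import numpy as np, cv2
from station import robot
def K(c):
    h,w=c["image"].shape[:2]; f=h/2/np.tan(np.radians(c["fovy"])/2); return f
def ray(c,xy):
    f=K(c); d=np.array([(xy[0]-c["cx"])/f,(xy[1]-c["cy"])/f,1.]); R=np.array(c["rotation"]).reshape(3,3)
    return np.array(c["eye"]),R@d
def atz(c,xy,z):
    e,d=ray(c,xy); return e+d*(z-e[2])/d[2]
def proj(c,p):
    R=np.array(c["rotation"]).reshape(3,3); q=R.T@(np.array(p)-np.array(c["eye"])); f=K(c)
    return np.array([c["cx"]+f*q[0]/q[2],c["cy"]+f*q[1]/q[2]])
def tri(c1,a,c2,b):
    e1,d1=ray(c1,a);e2,d2=ray(c2,b); A=np.stack([d1,-d2],1); s=np.linalg.lstsq(A,e2-e1,rcond=None)[0]
    p,q=e1+d1*s[0],e2+d2*s[1]; return (p+q)/2,np.linalg.norm(p-q)
def save(c,n): cv2.imwrite("pics/"+n,cv2.cvtColor(c["image"],cv2.COLOR_RGB2BGR))
E
python3 - <<'E'
from h import *
np.set_printoptions(precision=4,suppress=True)
C={n:robot.camera(n) for n in("side","top")}
for n,c in C.items():
    save(c,n+"0.png"); print(n,c["fovy"],c["eye"],np.array(c["rotation"]).ravel())
for t in["tin","tin_rim","cap","cap_grip","scoop","heart_cutter","round_cutter","pan"]:
    m={n:robot.mark_of(n,t) for n in C}
    for n in C: print(t,n,[(np.round(x["xy"],1),round(x["confidence"],2)) for x in m[n][:2]])
    if m["side"] and m["top"]: print("  ",tri(C["side"],m["side"][0]["xy"],C["top"],m["top"][0]["xy"]))
s=robot.observe();print(s)
E
```

```text
pics
side 49.43000591453756 [0.5648 0.5351 0.8358] [-2.4186  0.0057 -3.0718]
top 52.48729693560309 [ 0.4615 -0.1557  1.1846] [-2.9995  0.0073 -1.6002]
tin side [(array([309.8, 322.8]), 0.75)]
tin top [(array([149.4, 237.8]), 0.72)]Traceback (most recent call last):
  File "<stdin>", line 9, in <module>
  File "h.py", line 14, in tri
    e1,d1=ray(c1,a);e2,d2=ray(c2,b); A=np.stack([d1,-d2],1); s=np.linalg.lstsq(A,e2-e1,rcond=None)[0]
          ~~~^^^^^^
  File "h.py", line 6, in ray
    f=K(c); d=np.array([(xy[0]-c["cx"])/f,(xy[1]-c["cy"])/f,1.]); R=np.array(c["rotation"]).reshape(3,3)
                                                                    ~~~~~~~~~~~~~~~~~~~~~~~~~~~~~~~^^^^^
ValueError: cannot reshape array of size 3 into shape (3,3)
```

```bash
sed -i 's/np.array(c\["rotation"\]).reshape(3,3)/Rot.from_euler("xyz",c["rotation"]).as_matrix()/; 1a from scipy.spatial.transform import Rotation as Rot' h.py
python3 - <<'E'
from h import *
np.set_printoptions(precision=4,suppress=True)
C={n:robot.camera(n) for n in("side","top")}
for n,c in C.items():
    save(c,n+"0.png"); print(n,{k:v for k,v in c.items() if k!="image"})
for t in["tin","tin_rim","cap","cap_grip","scoop","heart_cutter","round_cutter","pan"]:
    m={n:robot.mark_of(n,t) for n in C}
    for n in C: print(t,n,[(np.round(x["xy"],1),round(x["confidence"],2)) for x in m[n][:2]])
    if m["side"] and m["top"]: print("  ",tri(C["side"],m["side"][0]["xy"],C["top"],m["top"][0]["xy"]))
s=robot.observe();print(s)
for n,c in C.items(): print(n, "tcp at",proj(c,s["ee_pos"]))
a=cv2.imread("pics/side0.png");b=cv2.imread("pics/top0.png");
E
```

```text
side {'fovy': 49.43000591453756, 'cx': 256.00977694084713, 'cy': 191.8910872487159, 'eye': array([0.5648, 0.5351, 0.8358]), 'rotation': array([-2.4186,  0.0057, -3.0718])}
top {'fovy': 52.48729693560309, 'cx': 254.13821391961537, 'cy': 186.0064580462355, 'eye': array([ 0.4615, -0.1557,  1.1846]), 'rotation': array([-2.9995,  0.0073, -1.6002])}
tin side [(array([312.4, 322.8]), 0.61), (array([276.2, 207. ]), 0.22)]
tin top [(array([154.3, 239.9]), 0.73), (array([250.1, 204.1]), 0.7)]
   (array([ 0.4768,  0.1548, -0.0036]), np.float64(0.0014573776298358282))
tin_rim side [(array([316.2, 297.8]), 0.79)]
tin_rim top [(array([144., 235.]), 0.58)]
   (array([0.485 , 0.1547, 0.1086]), np.float64(0.007950563739180815))
cap side [(array([275.5, 207.5]), 0.56)]
cap top []
cap_grip side [(array([277.2, 192.5]), 0.92)]
cap_grip top [(array([146.8, 238.5]), 0.4)]
   (array([0.5201, 0.0852, 0.3242]), np.float64(0.0890096744919493))
scoop side [(array([203.6, 259.6]), 0.5)]
scoop top [(array([198.9, 156.3]), 0.53), (array([154.4, 239.9]), 0.29)]
   (array([ 0.7296,  0.0172, -0.0019]), np.float64(0.
[... 317 characters left out ...]
.5, 120.7]), 0.89)]
pan top [(array([371.6, 199.5]), 0.83)]
   (array([ 0.5752, -0.5101, -0.0053]), np.float64(0.007940834656364564))
{'time': 1.1, 'joint_positions': array([ 1.1339,  0.477 ,  0.0224,  1.5554, -0.0114,  1.1093, -0.0831]), 'dq': array([-0.0009, -0.0004,  0.0021, -0.0005,  0.0015, -0.0009, -0.001 ]), 'joint_efforts': array([ -0.0006, -59.6357,   1.6061, -28.1557,   0.0125,   0.0016,
         0.    ]), 'ee_pos': array([ 0.218 , -0.6389,  0.2423]), 'eef_rot': array([3.1416, 0.    , 0.3288]), 'force': array([ 0.2099,  0.4357, -0.6   ]), 'ft_torque': array([ 0.0119,  0.0196, -0.0022]), 'grip_width': 1.0041416649112784}
side tcp at [405.6761  29.1226]
top tcp at [469.9584 342.2877]
```

View pics/side0.png

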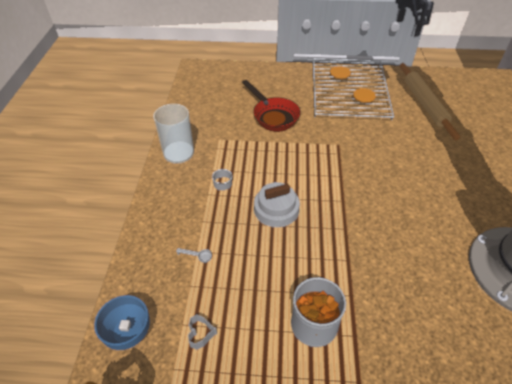

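View pics/top0.png

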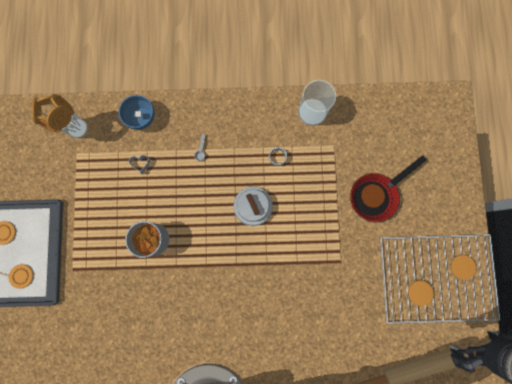

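Side view: tin mouth at about (318,300), cap at (277,206) with its grip at (277,191). Top view: tin at (147,238), cap at (253,206). The networks agree with this except the top grip mark, which fell on the tin. Next I measure the grip and rim positions and the grip direction.

Run:
```python
from h import *
np.set_printoptions(precision=4,suppress=True)
C={n:robot.camera(n) for n in("side","top")}
for n,c in C.items():
  for t,z in(("tin_rim",.108),("cap_grip",.071)):
    print(n,t,[(atz(c,x["xy"],z)[:2],round(x["confidence"],2)) for x in robot.mark_of(n,t)[:2]])
  im=c["image"].astype(int); u0,v0=proj(c,[.585,-.075,.075]); print(u0,v0)
  g=np.zeros(im.shape[:2],bool); cu,cv={"side":(277,191),"top":(253,205)}[n]
  # dark brown grip within the cap crown
  sub=(im.sum(2)<270); yy,xx=np.mgrid[:384,:512]; g=sub&((xx-cu)**2+(yy-cv)**2<18**2)
  p=np.argwhere(g)[:,::-1]; print(n,"grip px",len(p),p.mean(0))
  w=np.array([atz(c,q,.083)[:2] for q in p]); m=w.mean(0); U,S,V=np.linalg.svd(w-m,full_matrices=False)
  print("  world",m,"dir",np.degrees(np.arctan2(V[0,1],V[0,0]))%180,"len",np.ptp(w@V[0]),np.ptp(w@V[1]))
def crop(n,u,v,r=34):
  im=cv2.cvtColor(C[n]["image"],cv2.COLOR_RGB2BGR)[v-r:v+r,u-r:u+r]; return cv2.resize(im,(290,290),interpolation=cv2.INTER_CUBIC)
cv2.imwrite("pics/crops.png",np.vstack([np.hstack([crop("side",277,205),crop("top",253,205)]),np.hstack([crop("side",318,308),crop("top",147,238)])]))
```

```text
side tin_rim [(array([0.4855, 0.1549]), 0.64)]
side cap_grip [(array([ 0.5666, -0.1373]), 0.7)]
267.4770029916363 211.5104112934944
side grip px 259 [276.7606 189.3436]
  world [ 0.5659 -0.1388] dir 49.95632259046556 len 0.0862582383238629 0.07109670741960394
top tin_rim [(array([0.4779, 0.1491]), 0.86)]
top cap_grip [(array([ 0.5719, -0.1461]), 0.8)]
227.53839460936211 199.04514501347217
top grip px 122 [253.0492 203.9918]
  world [ 0.5678 -0.1477] dir 22.719911608650335 len 0.06247257226391528 0.01645254355569442
```

View pics/crops.png

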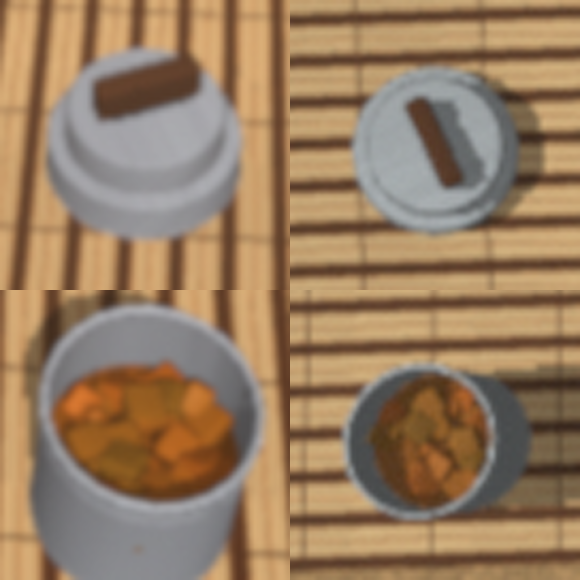

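```bash
cat >> h.py <<'E'
from scipy.optimize import least_squares
def circ(p,r,z):
    a=np.linspace(0,2*np.pi,180); return np.stack([p[0]+r*np.cos(a),p[1]+r*np.sin(a),0*a+z],1)
def ext(c,p,r,z):
    q=np.array([proj(c,k) for k in circ(p,r,z)]); return np.r_[q.min(0),q.max(0)]
E
python3 - <<'E'
from h import *
np.set_printoptions(precision=4,suppress=True)
C={n:robot.camera(n) for n in("side","top")}
s=68/290
def fit(n,u,v,e,r,z,g):
    e=np.array(e,float); o=np.array([u-34,v-34,u-34,v-34])-.5+e*s
    k=np.isfinite(o)
    f=least_squares(lambda p:(ext(C[n],p,r,z)-o)[k],g); print(n,f.x,"res px",f.fun); return f.x
N=np.nan
print("tin rim"); fit("side",318,308,[39,14,262,218],.05,.106,[.48,.15]); fit("top",147,238,[54,74,205,229],.05,.106,[.48,.15])
print("skirt"); fit("side",277,205,[47,N,242,240],.058,.003,[.57,-.14]); fit("top",253,205,[62,66,229,233],.058,.031,[.57,-.14])
print("crown"); fit("side",277,205,[67,47,225,N],.047,.055,[.57,-.14])
for n,xy in(("side",(276.9,190.5)),("top",(253,204))): print("grip",n,atz(C[n],xy,.075 if n=="side" else .083))
# overlay
out=[]
for n in C:
    im=cv2.resize(cv2.cvtColor(C[n]["image"],cv2.COLOR_RGB2BGR),None,fx=5,fy=5,interpolation=cv2.INTER_CUBIC); out.append(im)
    for p,r,z,col in(((.481,.151),.05,.106,(0,255,0)),((.568,-.143),.058,.003,(0,0,255)),((.568,-.143),.047,.055,(255,0,0)),((.568,-.143),.058,.031,(0,255,255))):
        q=np.array([proj(C[n],k) for k in circ(p,r,z)]); cv2.polylines(im,[np.round((q+.5)*5).astype(int)],True,col,1)
def cr(im,u,v,r=29): return im[(v-r)*5:(v+r)*5,(u-r)*5:(u+r)*5]
cv2.imwrite("pics/ov.png",np.vstack([np.hstack([cr(out[0],277,205),cr(out[1],253,205)]),np.hstack([cr(out[0],318,308),cr(out[1],147,238)])]))
E
```

```text
tin rim
side [0.4762 0.1575] res px [-0.3636 -0.4237  0.3594  0.3281]
top [0.4784 0.1578] res px [-0.4544 -0.1807  0.4538  0.1701]
skirt
side [ 0.5646 -0.1437] res px [ 0.2688 -0.268   0.023 ]
top [ 0.5686 -0.1459] res px [ 0.0594  0.1192 -0.0592 -0.115 ]
crown
side [ 0.5653 -0.1436] res px [-0.4743 -0.0401  0.4731]
grip side [ 0.5655 -0.142   0.075 ]
grip top [ 0.5678 -0.1476  0.083 ]
```

View pics/ov.png

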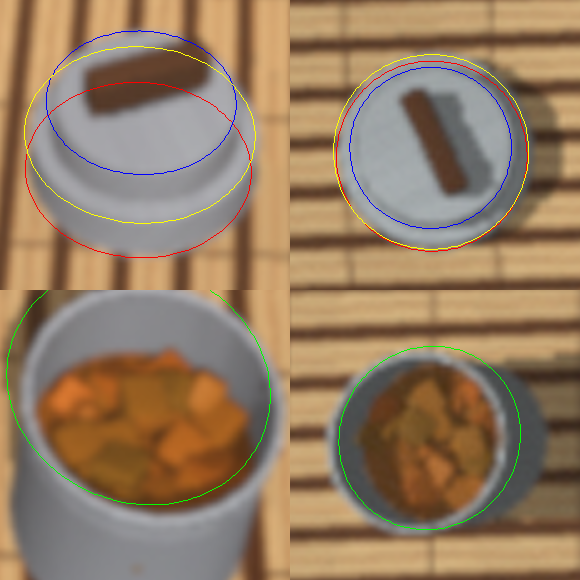

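Both cameras agree within about 2–3 mm. The tin rim is at about (0.477, 0.158). The cap and grip are at about (0.567, -0.145), with the bar 22.7° from x. I'll move above the cap.

```bash
python3 -m jog '[{"dp":[10,-7,0],"roll":0},{"dp":[20,-15,0],"roll":0},{"dp":[30,-22,0],"roll":0},{"dp":[32,-23,0],"roll":0},{"dp":[32,-23,0],"roll":0},{"dp":[32,-23,0],"roll":0},{"dp":[32,-23,0],"roll":0},{"dp":[32,-23,0],"roll":0},{"dp":[32,-23,0],"roll":0},{"dp":[32,-23,0],"roll":0},{"dp":[32,-23,0],"roll":0},{"dp":[32,-23,0],"roll":0},{"dp":[32,-23,0],"roll":0},{"dp":[32,-23,0],"roll":0},{"dp":[32,-23,0],"roll":0},{"dp":[26,-20,0],"roll":0},{"dp":[14,-11,0],"roll":0},{"dp":[6,-4,0],"roll":-1.9},{"dp":[0,0,0],"roll":-2},{"dp":[0,0,0],"roll":0}]' 45 40
```

```text
time: 3.5
ee_pos: [0.5666, -0.1449, 0.2423]
eef_rot: [3.141, 0.001, 0.398]
force: [-0.3, -0.4, 0.2]
grip_width: 0.522
```

```bash
python3 -m jog '[{"dp":[0,0,15],"roll":0},{"dp":[0,0,30],"roll":0},{"dp":[0,0,30],"roll":0},{"dp":[0,0,25],"roll":0},{"dp":[0,0,15],"roll":0},{"dp":[0,0,8],"roll":0},{"dp":[0,0,2],"roll":0},{"dp":[0,0,0],"roll":0}]'
python3 - <<'E'
from h import *
np.set_printoptions(precision=4,suppress=True)
C={n:robot.camera(n) for n in("side","top")}
o=[]
for n,(u,v) in(("side",(277,185)),("top",(253,205))):
    im=cv2.resize(cv2.cvtColor(C[n]["image"],cv2.COLOR_RGB2BGR)[v-40:v+40,u-40:u+40],(400,400),interpolation=cv2.INTER_CUBIC);o.append(im)
cv2.imwrite("pics/near.png",np.hstack(o))
E
```

```text
time: 4.3
ee_pos: [0.5676, -0.1449, 0.118]
eef_rot: [3.141, -0.001, 0.397]
force: [0.0, -0.0, -0.1]
grip_width: 0.527
```

View pics/near.png

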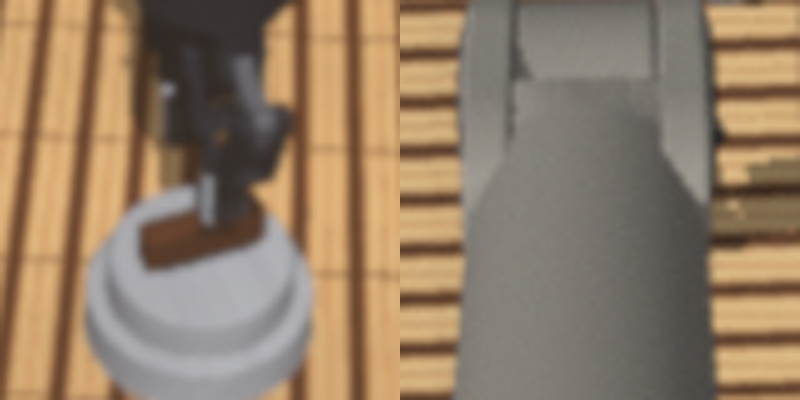

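Side view: the fingers are above the grip bar and line up with it. The arm hides the cap in the top view. I'll descend and grip.

```bash
python3 -m jog '[{"dp":[0,0,10],"roll":0},{"dp":[0,0,16],"roll":0},{"dp":[0,0,12],"roll":0},{"dp":[0,0,7],"roll":0},{"dp":[0,0,3],"roll":0},{"dp":[0,0,0],"roll":0}]'
python3 -m jog '[{"dp":[0,0,0],"roll":0},{"dp":[0,0,0],"roll":0},{"dp":[0,0,0],"roll":0},{"dp":[0,0,0],"roll":0},{"dp":[0,0,0],"roll":0},{"dp":[0,0,0],"roll":0},{"dp":[0,0,0],"roll":0},{"dp":[0,0,0],"roll":0}]' 0 70
```

```text
time: 5.0
ee_pos: [0.567, -0.1446, 0.0689]
eef_rot: [-3.141, 0.0, 0.397]
force: [0.2, -0.1, -0.5]
grip_width: 0.53
time: 5.8
ee_pos: [0.5677, -0.1448, 0.0701]
eef_rot: [3.141, -0.001, 0.397]
force: [-0.4, -0.4, 5.8]
grip_width: 0.174
```

```bash
python3 -m jog '[{"dp":[0,0,-2],"roll":0},{"dp":[0,0,-4],"roll":0},{"dp":[0,0,-7],"roll":0},{"dp":[0,0,-10],"roll":0},{"dp":[0,0,-13],"roll":0},{"dp":[0,0,-15],"roll":0},{"dp":[0,0,-15],"roll":0},{"dp":[0,0,-15],"roll":0},{"dp":[0,0,-15],"roll":0},{"dp":[0,0,-15],"roll":0},{"dp":[0,0,-15],"roll":0},{"dp":[0,0,-13],"roll":0},{"dp":[0,0,-10],"roll":0},{"dp":[0,0,-6],"roll":0},{"dp":[0,0,-3],"roll":0},{"dp":[0,0,-1],"roll":0},{"dp":[0,0,0],"roll":0},{"dp":[0,0,0],"roll":0}]'
python3 - <<'E'
from h import *
np.set_printoptions(precision=4,suppress=True)
C={n:robot.camera(n) for n in("side","top")}
print(robot.observe()["force"])
for t in("cap","cap_grip","inner_lid"):
  for n in C: print(t,n,[(np.round(x["xy"],1),round(x["confidence"],2)) for x in robot.mark_of(n,t)[:2]])
s=robot.observe()["ee_pos"]; print(proj(C["side"],s))
u,v=[int(x) for x in proj(C["side"],[.567,-.145,.18])]
cv2.imwrite("pics/lift.png",cv2.resize(cv2.cvtColor(C["side"]["image"],cv2.COLOR_RGB2BGR)[v-60:v+60,u-60:u+60],(600,600),interpolation=cv2.INTER_CUBIC)); print(u,v)
E
```

```text
time: 7.6
ee_pos: [0.5668, -0.1446, 0.2277]
eef_rot: [-3.141, 0.001, 0.397]
force: [-0.1, -0.9, -3.9]
grip_width: 0.172
[-0.2199 -0.3825 -3.0806]
cap side [(array([277.8, 166.5]), 0.81)]
cap top [(array([140.4, 163.8]), 0.36)]
cap_grip side [(array([277.4, 143.4]), 0.63)]
cap_grip top []
inner_lid side []
inner_lid top []
[278.457  142.6083]
277 158
```

View pics/lift.png

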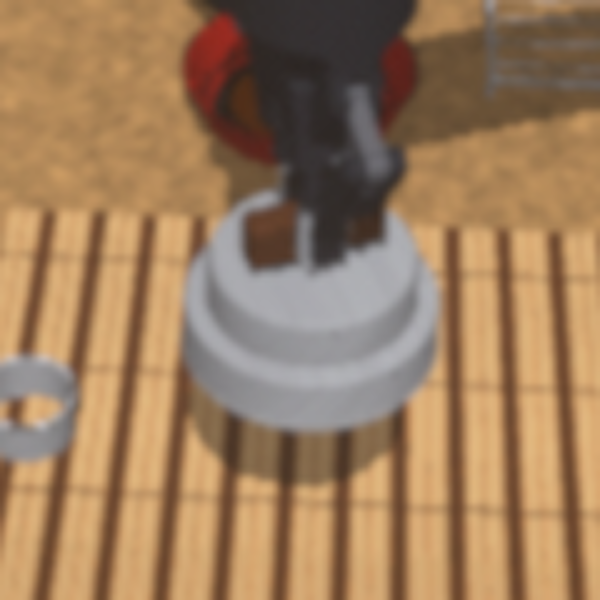

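The cap is held level at crop x 183–440, base at y 430. The wrist reads about 3 N, close to the weight of both lids. I'll fit the cap's position in the gripper, using the same camera as the tin.

Run:
```python
from h import *
np.set_printoptions(precision=4,suppress=True)
c=robot.camera("side"); s=robot.observe()["ee_pos"]; print(s)
z=s[2]-.067
for zz in(z,):
  o=np.array([216.5+183/5,0,216.5+440/5,97.5+429/5])
  f=least_squares(lambda p:(ext(c,p,.058,zz)-o)[[0,2,3]],[.567,-.145]); print("skirt",f.x,f.fun)
o=np.array([216.5+208/5,97.5+185/5,216.5+417/5,0])
f=least_squares(lambda p:(ext(c,p,.047,z+.052)-o)[[0,1,2]],[.567,-.145]); print("crown",f.x,f.fun)
```

```text
[ 0.5671 -0.1447  0.2283]
skirt [ 0.564  -0.1445] [ 0.2991 -0.2977  0.0314]
crown [ 0.5653 -0.142 ] [-0.5945 -0.0636  0.592 ]
```

```bash
python3 -m jog '[{"dp":[1,-8,0],"roll":0},{"dp":[1.5,-14,0],"roll":0},{"dp":[2,-20,0],"roll":0},{"dp":[2.7,-24,0],"roll":0},{"dp":[2.7,-24,0],"roll":0},{"dp":[2.7,-24,0],"roll":0},{"dp":[2.7,-24,0],"roll":0},{"dp":[2.7,-24,0],"roll":0},{"dp":[2.7,-24,0],"roll":0},{"dp":[2.7,-24,0],"roll":0},{"dp":[2.7,-24,0],"roll":0},{"dp":[2.7,-24,0],"roll":0},{"dp":[2.2,-20,0],"roll":0},{"dp":[1.8,-16,0],"roll":0},{"dp":[1,-11,0],"roll":0},{"dp":[0.6,-6,0],"roll":0},{"dp":[0.2,-2,0],"roll":0},{"dp":[0,0,0],"roll":0},{"dp":[0,0,0],"roll":0}]'
python3 - <<'E'
from h import *
np.set_printoptions(precision=4,suppress=True)
C={n:robot.camera(n) for n in("side","top")}
s=robot.observe(); print(s["ee_pos"],s["force"])
for n in C: print(n,[(np.round(x["xy"],1),round(x["confidence"],2)) for x in robot.mark_of(n,"tin_rim")[:2]])
u,v=[int(x) for x in proj(C["side"],[.478,.157,.12])];print(u,v)
im=C["side"]["image"];r=65
cv2.imwrite("pics/over.png",cv2.resize(cv2.cvtColor(im,cv2.COLOR_RGB2BGR)[v-r:v+r,u-r:u+r],(585,585),interpolation=cv2.INTER_CUBIC))
E
```

```text
time: 9.95
ee_pos: [0.4783, 0.1565, 0.2282]
eef_rot: [3.141, 0.0, 0.396]
force: [1.7, -0.1, -1.5]
grip_width: 0.171
[0.4783 0.1566 0.2282] [ 0.1814 -0.6168 -3.0802]
side [(array([315. , 297.9]), 0.77), (array([320.6, 287.8]), 0.52)]
top [(array([129.3, 238.6]), 0.66)]
318 295
```

View pics/over.png

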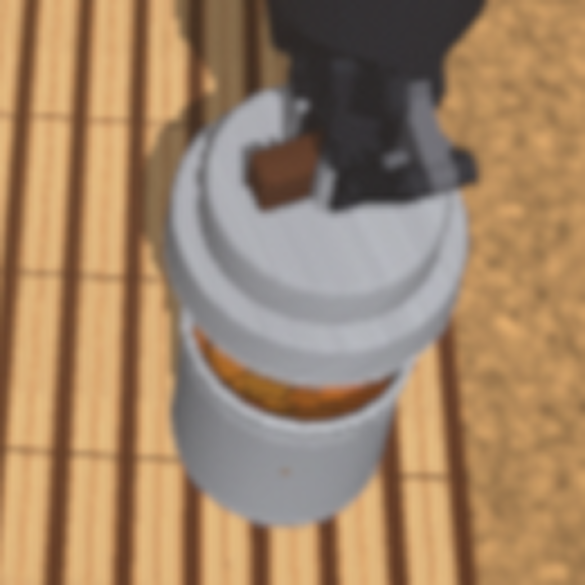

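Run:
```python
from h import *
np.set_printoptions(precision=4,suppress=True)
c=robot.camera("side"); s=robot.observe()["ee_pos"]; k=585/130; U,V=318-65.5,295-65.5
def f(l,r,b,R,z):
  o=np.array([U+l/k,0,U+r/k,V+b/k]); q=least_squares(lambda p:(ext(c,p,R,z)-o)[[0,2,3]],[.478,.157]); print(q.x,q.fun)
f(167,468,387,.058,s[2]-.067); f(183,411,434,.05,.106)
```

```text
[0.4745 0.1571] [ 0.9742 -0.9614  0.1001]
[0.4768 0.1592] [-1.2156  1.2026 -0.1015]
```

```bash
python3 -m jog '[{"dp":[0,0,5],"roll":0},{"dp":[0,0,10],"roll":0},{"dp":[0,0,10],"roll":0},{"dp":[0,0,6],"roll":0},{"dp":[0,0,3],"roll":0},{"dp":[0,0,1],"roll":0},{"dp":[0,0,0],"roll":0}]'
```

```text
time: 10.9
ee_pos: [0.4781, 0.1575, 0.1933]
eef_rot: [-3.142, -0.0, 0.397]
force: [-0.7, 0.8, -2.5]
grip_width: 0.173
```

```bash
python3 -m jog '[{"dp":[0,-0.8,3],"roll":0},{"dp":[0,0,5],"roll":0},{"dp":[0,0,5],"roll":0},{"dp":[0,0,4],"roll":0},{"dp":[0,0,3],"roll":0},{"dp":[0,0,2],"roll":0},{"dp":[0,0,0],"roll":0},{"dp":[0,0,0],"roll":0}]'
python3 - <<'E'
from h import *
o=robot.observe(); print(o["force"],o["ft_torque"],o["ee_pos"])
c=robot.camera("side"); o=robot.observe(); print(o["force"],o["ee_pos"])
u,v,r=318,300,45
cv2.imwrite("pics/in.png",cv2.resize(cv2.cvtColor(c["image"],cv2.COLOR_RGB2BGR)[v-r:v+r,u-r:u+r],(540,540),interpolation=cv2.INTER_CUBIC))
E
```

```text
time: 11.7
ee_pos: [0.4778, 0.1582, 0.1714]
eef_rot: [-3.142, -0.0, 0.397]
force: [0.4, 0.8, -3.6]
grip_width: 0.175
[ 0.40295092  0.82118647 -3.62618394] [ 0.06495251 -0.00885566  0.01271751] [0.47780352 0.1581572  0.17135873]
[ 0.03613511  0.64317753 -2.76115906] [0.47785882 0.15821363 0.17144113]
```

View pics/in.png

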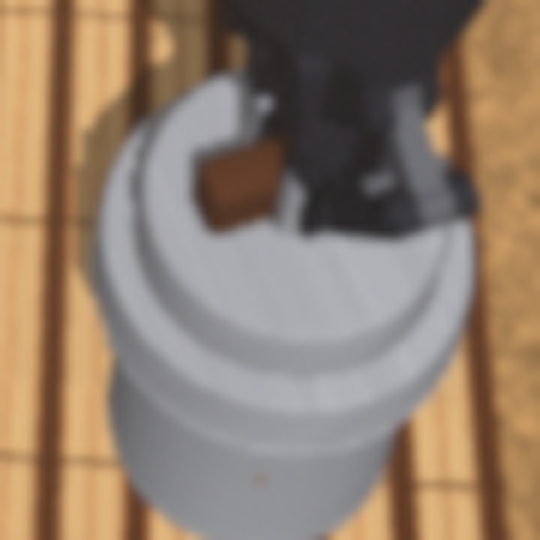

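The skirt has gone round the rim and the wrist shows no side load. I'll continue down in small steps.

```bash
python3 -m jog '[{"dp":[0,0,2],"roll":0},{"dp":[0,0,2],"roll":0},{"dp":[0,0,2],"roll":0},{"dp":[0,0,1],"roll":0},{"dp":[0,0,0],"roll":0}]'; python3 -m jog '[{"dp":[0,0,1],"roll":0},{"dp":[0,0,1],"roll":0},{"dp":[0,0,0],"roll":0},{"dp":[0,0,0],"roll":0}]';python3 -m jog '[{"dp":[0,0,1],"roll":0},{"dp":[0,0,1],"roll":0},{"dp":[0,0,0],"roll":0},{"dp":[0,0,0],"roll":0}]'
```

```text
time: 12.25
ee_pos: [0.4776, 0.1581, 0.1641]
eef_rot: [-3.142, 0.0, 0.397]
force: [0.3, 0.3, -3.4]
grip_width: 0.171
time: 12.65
ee_pos: [0.4777, 0.1582, 0.1623]
eef_rot: [-3.142, -0.0, 0.397]
force: [-0.6, -0.7, -3.6]
grip_width: 0.17
time: 13.05
ee_pos: [0.4778, 0.1584, 0.1604]
eef_rot: [-3.141, -0.0, 0.397]
force: [-1.3, 0.9, -1.4]
grip_width: 0.17
```

```bash
for i in 1 2 3; do python3 -m jog '[{"dp":[0,0,1],"roll":0},{"dp":[0,0,0.5],"roll":0},{"dp":[0,0,0],"roll":0},{"dp":[0,0,0],"roll":0}]' | grep -v rot; done
```

```text
time: 13.45
ee_pos: [0.4779, 0.1585, 0.1592]
force: [-2.2, 0.9, 4.9]
grip_width: 0.174
time: 13.85
ee_pos: [0.478, 0.1582, 0.1573]
force: [0.5, 1.5, 1.4]
grip_width: 0.176
time: 14.25
ee_pos: [0.4772, 0.1576, 0.1552]
force: [0.1, 1.4, -2.6]
grip_width: 0.173
```

```bash
for i in 1 2 3; do python3 -m jog '[{"dp":[0,0,0.5],"roll":0},{"dp":[0,0,0.5],"roll":0},{"dp":[0,0,0],"roll":0},{"dp":[0,0,0],"roll":0}]' | grep -v rot; done
```

```text
time: 14.65
ee_pos: [0.4776, 0.158, 0.1547]
force: [0.5, 0.4, -3.5]
grip_width: 0.172
time: 15.05
ee_pos: [0.4777, 0.1581, 0.1537]
force: [-0.7, 0.9, -2.7]
grip_width: 0.169
time: 15.45
ee_pos: [0.4779, 0.1582, 0.1529]
force: [-1.3, 0.4, -2.6]
grip_width: 0.174
```

```bash
for i in 1 2 3 4; do python3 -m jog '[{"dp":[0,0,0.5],"roll":0},{"dp":[0,0,0.5],"roll":0},{"dp":[0,0,0],"roll":0},{"dp":[0,0,0],"roll":0}]' | grep -v rot; done
```

```text
time: 15.85
ee_pos: [0.4779, 0.1581, 0.1524]
force: [-3.1, -0.5, 5.3]
grip_width: 0.168
time: 16.25
ee_pos: [0.4779, 0.1582, 0.1523]
force: [-6.3, -2.6, 15.1]
grip_width: 0.175
time: 16.65
ee_pos: [0.4781, 0.1582, 0.1523]
force: [-8.2, -3.6, 25.4]
grip_width: 0.171
time: 17.05
ee_pos: [0.4783, 0.1583, 0.1523]
force: [-11.7, -5.4, 34.3]
grip_width: 0.176
```

There was a seal peak at TCP 0.159, then a snap, then a firm stop at 0.1523. That is 7 mm below first contact and matches the home height. I'll unload gently and lift straight.

```bash
python3 -m jog '[{"dp":[0,0,-1],"roll":0},{"dp":[0,0,-1],"roll":0},{"dp":[0,0,-1],"roll":0},{"dp":[0,0,-1],"roll":0},{"dp":[0,0,0],"roll":0}]'|grep -v rot; for i in 1 2 3; do python3 -m jog '[{"dp":[0,0,-0.5],"roll":0},{"dp":[0,0,-0.5],"roll":0},{"dp":[0,0,-0.5],"roll":0},{"dp":[0,0,0],"roll":0},{"dp":[0,0,0],"roll":0}]' | grep -v rot; done
```

```text
time: 17.55
ee_pos: [0.4777, 0.1581, 0.1526]
force: [-0.7, 0.6, -1.3]
grip_width: 0.168
time: 18.05
ee_pos: [0.4776, 0.1581, 0.1542]
force: [-0.7, 0.5, -3.2]
grip_width: 0.169
time: 18.55
ee_pos: [0.4778, 0.158, 0.1559]
force: [0.2, -0.1, -2.6]
grip_width: 0.175
time: 19.05
ee_pos: [0.4778, 0.1582, 0.1574]
force: [-0.7, 0.3, -2.0]
grip_width: 0.171
```

```bash
python3 -m jog '[{"dp":[0,0,-1],"roll":0},{"dp":[0,0,-2],"roll":0},{"dp":[0,0,-3],"roll":0},{"dp":[0,0,-4],"roll":0},{"dp":[0,0,-6],"roll":0},{"dp":[0,0,-8],"roll":0},{"dp":[0,0,-10],"roll":0},{"dp":[0,0,-12],"roll":0},{"dp":[0,0,-14],"roll":0},{"dp":[0,0,-15],"roll":0},{"dp":[0,0,-15],"roll":0},{"dp":[0,0,-15],"roll":0},{"dp":[0,0,-15],"roll":0},{"dp":[0,0,-14],"roll":0},{"dp":[0,0,-12],"roll":0},{"dp":[0,0,-9],"roll":0},{"dp":[0,0,-6],"roll":0},{"dp":[0,0,-3],"roll":0},{"dp":[0,0,0],"roll":0},{"dp":[0,0,0],"roll":0}]'
python3 - <<'E'
from h import *
C={n:robot.camera(n) for n in("side","top")}
fs=[]
for i in range(8): robot.camera("side"); fs.append(robot.observe()["force"])
print("mean force",np.mean(fs,0))
for t in("inner_lid","inner_knob","tin_rim"):
  for n in C: print(t,n,[(np.round(x["xy"],1),round(x["confidence"],2)) for x in robot.mark_of(n,t)[:2]])
for z in(.111,.125): print(proj(C["side"],[.4778,.158,z]))
u,v,r=318,280,70
cv2.imwrite("pics/end.png",cv2.resize(cv2.cvtColor(C["side"]["image"],cv2.COLOR_RGB2BGR)[v-r:v+r,u-r:u+r],(590,590),interpolation=cv2.INTER_CUBIC))
E
```

```text
time: 21.05
ee_pos: [0.4775, 0.158, 0.3207]
eef_rot: [-3.142, 0.001, 0.397]
force: [-1.3, 0.1, -2.1]
grip_width: 0.173
mean force [ 0.19055795 -0.01050402 -1.8395845 ]
inner_lid side [(array([314.5, 303. ]), 0.56), (array([319.4, 297.9]), 0.54)]
inner_lid top [(array([143.6, 238.7]), 0.54)]
inner_knob side [(array([319.7, 292.6]), 0.82)]
inner_knob top [(array([141.2, 239.7]), 0.64)]
tin_rim side []
tin_rim top []
[318.09798212 298.59992801]
[318.89352263 295.07040642]
```

View pics/end.png

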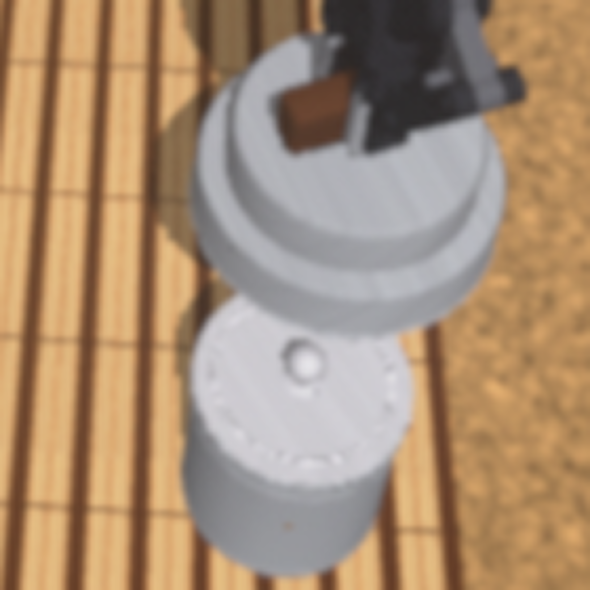

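The tin now carries the inner lid, seated flat, with its knob at about px (320,296); home predicts (319,295). The speck on the tin's side is still at (316,334.6), so the tin did not move. The wrist reads 1.84 N, the weight of the cap alone.

```bash
python3 -c "
from station import robot
print(robot.finish_job())"
```

```text
the job is handed in; nothing more can be done
None
```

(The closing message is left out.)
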